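# Make up two machining job kits, the rush job first

## Robot

A 6-joint arm with a two-finger parallel gripper is mounted at the origin on the work surface. World frame = base frame: x ahead of the robot, y to its left, z up, the work surface at z = 0. Lengths are in m, angles in rad, forces in N, time in s.
With the tool pointing down it reaches from about 0.425 to 0.95 m from the base axis. Payload 3.5 kg.
Tool frame: the origin (TCP) lies at the very end of the fingers, on their centre line; the grasp point (between the pads) lies ctrl.grip_point_offset behind it (ctrl.grip_point_offset is the distance from the TCP to the grasp point, in m); z points along the fingers, y is the direction in which the jaws open and shut (so a half turn about z gives the same grasp; the last joint's range is limited). The gripper opens to 85 mm and grips with 20 to 120 N. Pads are 22 mm wide; open, the fingers measure 114 mm over their backs; the gripper's body (76 mm by 85 mm) begins 54 mm behind the grasp point. The pads swing forward as they close: fully open they stand 13 mm farther back than shut.
Start: joints at [-1.274, 0.286, 1.577, -0, 1.279, -0.15], TCP at [0.292, -0.609, 0.231] pointing down, gripper open.
Joint ranges: [-2.77, 2.77], [-0.9, 2.22], [0.21, 2.48], [-1.53, 4.67], [0.24, 2.81], [-2.84, 2.84]. Speed limits (rad/s): [2.79, 2.79, 3.14, 3.14, 3.14, 3.14].

## Interface

Orientations are given as a unit quaternion [x, y, z, w].
In Python, from plant import ctrl gives the robot as it stands.
- The arm moves only by the tool servo_tool, never from a script. Its argument "increments" is a list of rows, each a list of 5 numbers: the opening, from 0 (shut) to 1 (fully open), then the shift along the world's x, y, z in units of 40 mm (1.0 is 40 mm), then the turn about the world's z in units of 5 degrees (1.0 is 5 degrees). A call has exactly 10 rows; each row is the pose to reach, as a shift and turn from the pose measured when the call began; what a row does not reach only later rows make up. A row lasts 1/12 s, in which the tool goes at most 41.7 mm and 7.16 degrees, less where a joint would pass 70% of its speed; a pose out of reach is approached as far as the arm can. A call with a gripper value outside its range is refused whole. The fingers move at their own pace and stop on an object; "grip_force" is the grip in N (left out, the last holds). Time passes only in rows, so rows that repeat a pose let the fingers close, or fill a call up. It gives the time, the measured TCP pose, the force and the opening at its end, in the units of the state.
- ctrl.get_state(): the state, without advancing time (a new reading comes with each control period).
- ctrl.read_camera(name): name is "scene" or "side" or "wrist"; returns a dict with "frame" (384x512x3 uint8, red, green, blue), "K" (3x3 intrinsics, pixels), "distortion" ([k1, k2, p1, p2, k3] as OpenCV has them; the pictures are not rectified), "extrinsics" (4x4, takes a point from camera to world coordinates). Camera axes: x right, y down, z forward; pixel columns grow to the right and rows downward; lengths in m; the calibration is good to about 2 mm. A picture is of the moment at which its call begins. There is no depth.
- ctrl.sign_off(): hands the job in, once; it reports no verdict.
Trained networks look in a picture, given as the dict that the camera call returned (one of the last four; its "shot" number tells which), for a name from the list of things; names that differ only in an ending like _2 or _b are one class to them, and where a whole thing is asked for, a point or a joint stands for the part that bears it (a point fixed in the world has none). Each returns a list of dicts, best first, with "conf" (0 to 1); they miss things now and then, are a little off and sometimes report something else, mostly with a low value. They report only what shows in the picture. A call takes as long as a camera call.
- ctrl.masks_of(picture, query): "region" (384x512 bool, what is visible of it) and "extent" ([left, top, right, bottom] in pixels, round what is visible of it).
- ctrl.landmark_of(picture, query): "centre" ([row, column] in pixels: a listed point, or the origin of a listed thing).
The state is a dict: "time": time; "qpos": joint angles; "dq": joint speeds; "joint_efforts": joint torques, N m; "eef_pos": TCP position; "tcp_rot": TCP orientation; "contact_force": force on the tool from outside, world axes, zero at the start; "wrist_torque": the same for the moment, N m; "opening": opening from 0.0 (shut) to 1.0 (fully open).
Only numpy, scipy, OpenCV 4.12 (cv2) and the standard library are available. Lean on these libraries where they do the work, as an engineer would, in place of code of your own. Each camera call takes 0.05 s, during which the arm holds its last target. There are 200 camera calls.

## Task

Make up the two job kits from the stock on the bench, the red rush-job tray first: the brass bushing goes in its white compartment and the steel V-block in its black one, and the other pieces stay in the stock until both are in. Then fill the blue tray: the collet chuck in its black compartment, the orange end-mill case in the white one and the green step block in the cork one. Set every piece down (do not drop it) so that it stands upright and flat on its compartment's floor, let go of it, and leave the silver bushing, the blue case and the yellow oil bottle where they stand.

Things in the scene. Friction and masses are not known exactly. Their poses are not given: they have to be found in the camera images.
- red_tray: Fixed to the bench, height 16 mm, walls and dividers 4 mm thick, floor 4 mm thick (pieces stand 4 mm above the bench in it). Origin: centre of its underside; x across the tray (94 mm outside), y along the row of compartments, z up. Painted red, 164 mm long, two compartments, each 76 mm (y) by 86 mm (x) inside: white floor centred at y = -40 mm, black rubber floor centred at y = +40 mm.
- blue_tray: Fixed to the bench, height 16 mm, walls and dividers 4 mm thick, floor 4 mm thick (pieces stand 4 mm above the bench in it). Origin: centre of its underside; x across the tray (94 mm outside), y along the row of compartments, z up. Painted blue, 244 mm long, three compartments, each 76 mm (y) by 86 mm (x) inside: black rubber floor centred at y = -80 mm, white floor at y = 0, cork (brown) floor at y = +80 mm.
- brass_bushing: Yellow brass bushing standing on end: tube of outer diameter 50 mm, bore 26 mm, height 50 mm, about 0.55 kg. Origin: centre of its underside, z up.
- v_block: Dark steel V-block, 44 mm (its x) by 50 mm (its y), 45 mm high, about 0.6 kg; the V groove in its top, 28 mm wide and 15 mm deep, runs along its y, so its two plain upright side faces look to +x and -x. Origin: centre of its underside, z up.
- collet_chuck: Steel collet chuck standing on its nut, 85 mm high, about 0.4 kg: nut of diameter 44 mm up to 28 mm, collar of diameter 37 mm up to 40 mm, then a plain round shank of diameter 20 mm up to 85 mm. Origin: centre of its underside, z up.
- orange_case: Orange plastic end-mill case standing upright, 30 by 30 mm square and 80 mm high, about 0.09 kg, thin black seam at 56 mm. Origin: centre of its underside, z up.
- step_block: Green painted step block, 36 mm wide (its x), 56 mm long (its y), about 0.6 kg; four steps of 14 mm each rise towards its +y: 32, 40, 48 and 56 mm high. Its plain upright side faces look to +x and -x. Origin: centre of its underside, z up.
- silver_bushing: Leave alone: aluminium bushing of the brass one's shape, outer diameter 50 mm, 50 mm high. Origin: centre of its underside, z up.
- blue_case: Leave alone: blue plastic case of the orange one's shape, 30 by 30 by 80 mm. Origin: centre of its underside, z up.
- oil_bottle: Leave alone: small yellow oil bottle with a red cap, diameter 46 mm, 88 mm high. Origin: centre of its underside, z up.

How it is judged:
By the outcome, as a careful person would: the job done as asked, in the order asked, and still so for the second after the job is handed in, with the robot touching nothing.
It also fails if it takes over 128 s, if anything falls off the work surface, if the arm or the gripper's body presses on something with over 40 N, if the wrist force passes 120 N, or if a joint passes its speed limit or range.

## Working session

There is one attempt and no reset: what is moved stays moved. The work goes in short steps, Python scripts to look and compute and a tool call to move; the robot and the scene stay as the last step left them, time stands still between calls to the robot, and variables do not carry over. Pictures are saved under pics/ and viewed, about 12 in all and at most 16, crops included, and the job is handed in when it is done.

Besides the shell and the picture viewer there is one more tool, called as name([rows], argument=value, ...), one row to a line, values as JSON. servo_tool: Moves the arm, as the interface text tells. Its arguments: {"type":"object","properties":{"increments":{"type":"array"},"grip_force":{"type":"number"}},"required":["increments"]}

```bash
mkdir -p pics; ls; cat > h.py <<'E'
import numpy as np, cv2
from plant import ctrl
def ray(p,uv):
    n=cv2.undistortPoints(np.array([[uv]],float),p["K"],np.array(p["distortion"],float))[0,0]
    E=np.array(p["extrinsics"]); return E[:3,3],E[:3,:3]@np.array([n[0],n[1],1])
def onz(p,uv,z):
    o,d=ray(p,uv); return o+d*(z-o[2])/d[2]
def proj(p,P):
    E=np.linalg.inv(np.array(p["extrinsics"])); r=cv2.Rodrigues(E[:3,:3])[0]
    return cv2.projectPoints(np.atleast_2d(P).astype(float),r,E[:3,3],np.array(p["K"],float),np.array(p["distortion"],float))[0][:,0]
def save(p,n): cv2.imwrite("pics/"+n,cv2.cvtColor(p["frame"],cv2.COLOR_RGB2BGR))
N="red_tray blue_tray brass_bushing v_block collet_chuck orange_case step_block silver_bushing blue_case oil_bottle".split()
E
python3 - <<'E'
from h import *
s=ctrl.get_state(); print(s,ctrl.grip_point_offset)
for c in ["scene","side","wrist"]:
    p=ctrl.read_camera(c); save(p,c+"0.png"); print(c,np.round(p["extrinsics"],3).tolist())
    if c=="wrist": continue
    for n in N:
        for r in ctrl.landmark_of(p,n)[:2]:
            u=r["centre"][::-1]; print(n,round(r["conf"],2),np.round(u),np.round(onz(p,u,0),3))
E
```

```text
pics
{'time': 0.0, 'qpos': array([-1.27401062e+00,  2.87167786e-01,  1.57820176e+00,  1.96711250e-05,
        1.27858100e+00, -1.49994532e-01]), 'dq': array([-3.31628708e-07,  1.50993993e-03, -1.74128963e-03,  1.14461738e-03,
       -1.76064109e-04,  9.67860678e-04]), 'joint_efforts': array([-1.72422297e-03, -4.05983770e+01, -2.92626357e+01, -1.81188057e-04,
        5.79294894e-03,  3.25513248e-06]), 'eef_pos': array([ 0.29148168, -0.60808709,  0.22993235]), 'tcp_rot': array([ 9.75151971e-01,  2.21533842e-01, -7.70616060e-05, -1.17645914e-03]), 'contact_force': array([ 0.28640735,  0.05277312, -0.28621281]), 'wrist_torque': array([ 0.00482478, -0.01100012, -0.04913543]), 'opening': 0.9997294258081341} 0.0187
scene [[0.747, 0.465, -0.475, 0.947], [0.665, -0.527, 0.529, -0.468], [-0.004, -0.711, -0.703, 0.673], [0.0, 0.0, 0.0, 1.0]]
red_tray 0.8 [226. 268.] [ 0.604 -0.181  0.   ]
blue_tray 0.65 [313. 184.] [0.593 0.181 0.   ]
brass_bushing 0.59 [291. 148.] [0.443 0.272 0.   ]
v_block 0.66 [314. 184.] [0.595 0.181 0.   ]
v_block 0.59 [118. 286.] [ 0.46  -0.372 -0.   ]
collet_chuck 0.77 
[... 474 characters left out ...]
 155.] [ 0.612 -0.178  0.   ]
blue_tray 0.75 [230. 251.] [0.597 0.171 0.   ]
brass_bushing 0.71 [287. 254.] [0.445 0.159 0.   ]
brass_bushing 0.44 [309. 144.] [ 0.415 -0.256  0.   ]
v_block 0.48 [297. 116.] [ 0.466 -0.39  -0.   ]
collet_chuck 0.8 [291. 222.] [0.445 0.059 0.   ]
orange_case 0.53 [307. 145.] [ 0.421 -0.251  0.   ]
step_block 0.7 [300. 193.] [ 0.43  -0.047  0.   ]
silver_bushing 0.63 [282. 333.] [0.436 0.364 0.   ]
blue_case 0.57 [293. 161.] [ 0.46  -0.171  0.   ]
blue_case 0.56 [229. 252.] [0.598 0.176 0.   ]
oil_bottle 0.66 [280. 291.] [0.452 0.263 0.   ]
wrist [[0.433, -0.854, -0.288, 0.366], [-0.902, -0.41, -0.139, -0.574], [0.0, 0.319, -0.948, 0.374], [0.0, 0.0, 0.0, 1.0]]
```

```bash
python3 -c "
import cv2
a=cv2.imread('pics/scene0.png');b=cv2.imread('pics/side0.png')
cv2.imwrite('pics/a.png',cv2.resize(a[90:340,60:380],(800,600),interpolation=cv2.INTER_CUBIC))
cv2.imwrite('pics/b.png',cv2.resize(b[90:340,80:400],(800,600),interpolation=cv2.INTER_CUBIC))"
```

```text
(no output)
```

View pics/a.png

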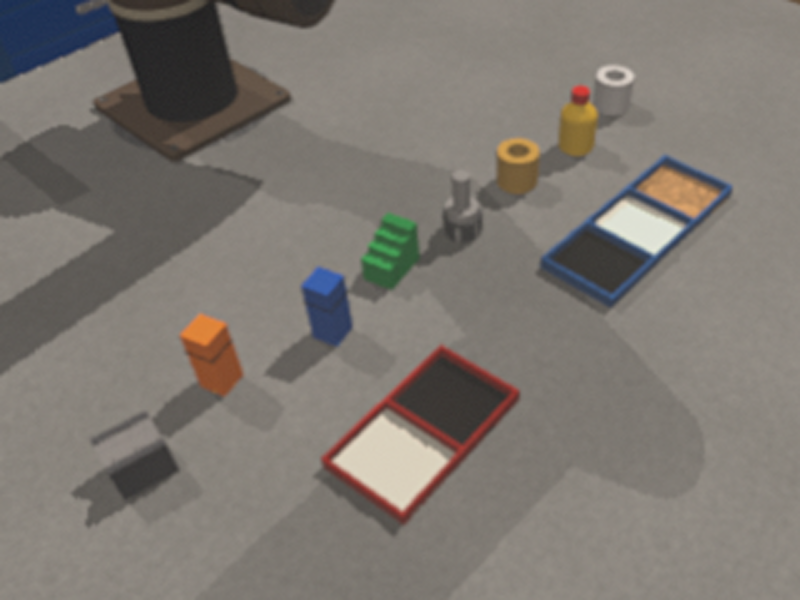

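View pics/b.png

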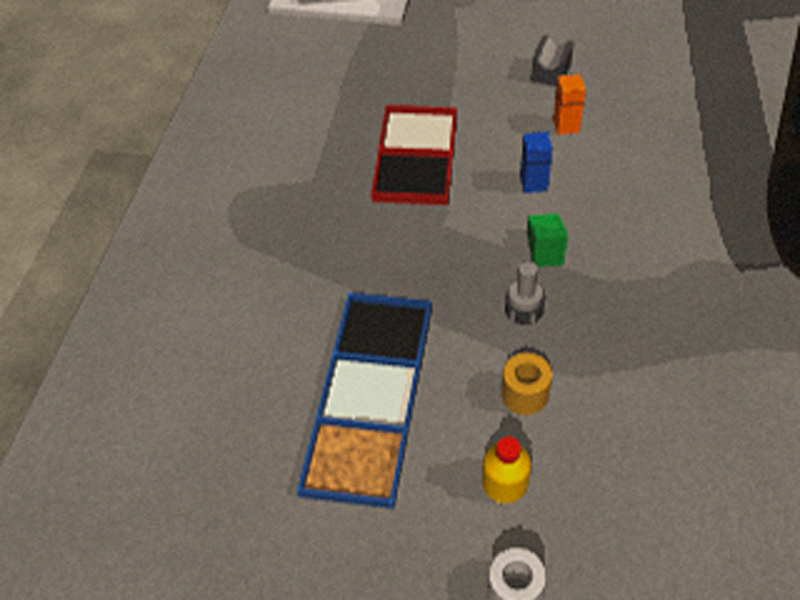

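Scene crop: the row of stock is, from the left, V-block (140,455), orange case (215,355), blue case (325,305), step block (390,250), chuck (462,210), brass bushing (517,165), oil bottle and silver bushing. The red tray is at (420,430) and the blue tray at (635,230). The side crop shows the same order. Next I fit the poses to the masks in both cameras.

```bash
cat > fit.py <<'E'
from h import *
from scipy.optimize import minimize
def box(x0,x1,y0,y1,z0,z1): return np.array([[x,y,z] for x in(x0,x1) for y in(y0,y1) for z in(z0,z1)])/1000
def cyl(r,z0,z1):
    t=np.arange(24)*np.pi/12; return np.concatenate([np.c_[r*np.cos(t),r*np.sin(t),0*t+z] for z in(z0,z1)])/1000
M={"red_tray":[box(-47,47,-82,82,0,16)],"blue_tray":[box(-47,47,-122,122,0,16)],"brass_bushing":[cyl(25,0,50)],"silver_bushing":[cyl(25,0,50)],
"v_block":[box(-22,22,-25,25,0,30),box(-22,-14,-25,25,0,45),box(14,22,-25,25,0,45)],
"collet_chuck":[cyl(22,0,28),cyl(18.5,28,40),cyl(10,40,85)],"orange_case":[box(-15,15,-15,15,0,80)],"blue_case":[box(-15,15,-15,15,0,80)],
"step_block":[box(-18,18,-28+14*i,-14+14*i,0,32+8*i) for i in range(4)],"oil_bottle":[cyl(23,0,60)]}
S=4
def sil(p,n,q,z=0):
    m=np.zeros((384*S,512*S),np.uint8); c,s=np.cos(q[2]),np.sin(q[2])
    for P in M[n]:
        W=P@np.array([[c,s,0],[-s,c,0],[0,0,1]])+[q[0],q[1],z]
        cv2.fillConvexPoly(m,cv2.convexHull(np.round(proj(p,W)*S).astype(np.int32)),1)
    return cv2.resize(m.astype(np.float32),(512,384),interpolation=cv2.INTER_AREA)
def fit(pms,n,q0,yaws,z=0):
    best=None
    def cost(v):
        t=0
        for p,m in pms:
            s=sil(p,n,[v[0]/100,v[1]/100,v[2]/5],z); t+=1-np.minimum(s,m).sum()/np.maximum(s,m).sum()
        return t/len(pms)
    for y in yaws:
        x0=np.array([q0[0]*100,q0[1]*100,y*5])
        r=minimize(cost,x0,method="Nelder-Mead",options=dict(initial_simplex=x0+np.array([[0,0,0],[1,0,0],[0,1,0],[0,0,1.]]),xatol=.02,fatol=1e-4,maxiter=90))
        if best is None or r.fun<best.fun: best=r
    return best.x[0]/100,best.x[1]/100,np.degrees(best.x[2]/5),best.fun
E
python3 - <<'E'
from fit import *
G={"red_tray":(.606,-.18),"blue_tray":(.595,.176),"brass_bushing":(.445,.159),"v_block":(.463,-.38),"collet_chuck":(.443,.055),"orange_case":(.425,-.258),"step_block":(.436,-.053),"blue_case":(.458,-.155),"silver_bushing":(.44,.36),"oil_bottle":(.445,.265)}
P=[ctrl.read_camera("scene"),ctrl.read_camera("side")]
for n,g in G.items():
    pm=[]
    for i,p in enumerate(P):
        c=[r for r in ctrl.masks_of(p,n)]
        a=proj(p,[*g,.02])[0]
        c=[r for r in c if abs((r["extent"][0]+r["extent"][2])/2-a[0])<15 and abs((r["extent"][1]+r["extent"][3])/2-a[1])<25]
        if c: pm.append((p,c[0]["region"].astype(np.float32)))
    ys=[0] if "bush" in n or "chuck" in n or "oil" in n else [-.6,-.2,.2,.6]
    if n=="step_block": ys=np.arange(8)*np.pi/4
    if n=="v_block": ys=np.arange(-2,2)*np.pi/4+.1
    if not pm: print(n,"none"); continue
    f=fit(pm,n,g,ys); print(n,np.round(f,4)," each:",[np.round(fit([x],n,f[:2],[np.radians(f[2])]),3) for x in pm],flush=True)
E
```

```text
red_tray [ 0.6131 -0.1785  5.3466  0.0676]  each: [array([ 0.614, -0.181,  4.967,  0.025]), array([ 0.61 , -0.174,  4.239,  0.045])]
blue_tray [0.5996 0.1815 0.8767 0.0562]  each: [array([0.601, 0.179, 0.713, 0.029]), array([0.598, 0.185, 0.609, 0.035])]
brass_bushing [0.4374 0.1605 7.3258 0.133 ]  each: [array([ 0.442,  0.156, 16.027,  0.131]), array([ 0.437,  0.161, 11.296,  0.061])]
v_block [  0.455   -0.3689 -12.1179   0.1286]  each: [array([  0.457,  -0.37 , -11.61 ,   0.079]), array([  0.454,  -0.365, -14.655,   0.133])]
collet_chuck [ 0.4501  0.0481 10.2316  0.1177]  each: [array([ 0.452,  0.047, 14.734,  0.086]), array([ 0.45 ,  0.05 , 11.177,  0.12 ])]
orange_case [ 0.4247 -0.2646 14.4401  0.1271]  each: [array([ 0.427, -0.265, 16.697,  0.083]), array([ 0.425, -0.256, 14.246,  0.071])]
step_block [ 0.4347 -0.0469 12.7673  0.1086]  each: [array([ 0.437, -0.05 , 13.377,  0.075]), array([ 0.434, -0.044, 12.755,  0.067])]
blue_case [ 0.4567 -0.1508 25.8315  0.1242]  each: [array([ 0.461, -0.154, 25.078,  0.077]), array([ 0.456, -0.147, 31.63 ,  0.078])]
silver_bushing [0.4261 0.3701 4.2738 0.1345]  each: [array([0.427, 0.369, 0.709, 0.146]), array([0.426, 0.37 , 4.274, 0.117])]
oil_bottle [ 0.4476  0.2635 -2.4763  0.1211]  each: [array([0.448, 0.262, 0.878, 0.139]), array([ 0.448,  0.264, -0.108,  0.091])]
```

servo_tool([
  [1, 5.2, 6.5, 0, 12.9],
  [1, 5.2, 6.5, 0, 12.9],
  [1, 5.2, 6.5, 0, 12.9],
  [1, 5.2, 6.5, 0, 12.9],
  [1, 5.2, 6.5, 0, 12.9],
  [1, 5.2, 6.5, 0, 12.9],
  [1, 5.2, 6.5, 0, 12.9],
  [1, 5.2, 6.5, 0, 12.9],
  [1, 5.2, 6.5, 0, 12.9],
  [1, 5.2, 6.5, 0, 12.9],
], grip_force=60)

```text
time: 3.08
eef_pos: [0.5011, -0.3466, 0.2315]
tcp_rot: [0.704, 0.71, -0.0, 0.0]
contact_force: [-0.9, -0.3, -1.0]
opening: 1.0
```

servo_tool([
  [1, 0, 11, 0, 0],
  [1, 0, 11, 0, 0],
  [1, 0, 11, 0, 0],
  [1, 0, 11, 0, 0],
  [1, 0, 11, 0, 0],
  [1, 0, 11, 0, 0],
  [1, 0, 11, 0, 0],
  [1, 0, 11, 0, 0],
  [1, 0, 11, 0, 0],
  [1, 0, 11, 0, 0],
])

```text
time: 3.92
eef_pos: [0.5009, 0.0686, 0.2319]
tcp_rot: [0.706, 0.708, 0.0, 0.001]
contact_force: [0.7, -0.6, 0.5]
opening: 1.002
```

servo_tool([
  [1, -1.5, 2.3, -0.8, 0],
  [1, -1.5, 2.3, -0.8, 0],
  [1, -1.5, 2.3, -0.8, 0],
  [1, -1.5, 2.3, -0.8, 0],
  [1, -1.5, 2.3, -0.8, 0],
  [1, -1.5, 2.3, -0.8, 0],
  [1, -1.5, 2.3, -0.8, 0],
  [1, -1.5, 2.3, -0.8, 0],
  [1, -1.5, 2.3, -0.8, 0],
  [1, -1.5, 2.3, -0.8, 0],
])

```text
time: 4.75
eef_pos: [0.4415, 0.1599, 0.2002]
tcp_rot: [0.707, 0.707, 0.0, 0.001]
contact_force: [0.1, 0.1, 0.1]
opening: 0.997
```

```bash
cat > look.py <<'E'
# usage: look.py pic name x y yawdeg [z]
from fit import *; import sys
from scipy.spatial.transform import Rotation as R
def look(pic,n,g,yaw,z=0,cam="wrist"):
    s=ctrl.get_state(); p=ctrl.read_camera(cam); save(p,pic+".png")
    jaw=np.degrees(np.arctan2(*R.from_quat(s["tcp_rot"]).as_matrix()[[1,0],1])); print("t",round(s["time"],2),"tcp",np.round(s["eef_pos"],4),"jaw",round((jaw+90)%180-90,1))
    a=proj(p,[*g,.02])[0]; print("expected px",np.round(a))
    for r in ctrl.masks_of(p,n)[:3]:
        e=r["extent"]; print(n,round(r["conf"],2),np.round(e),int(r["region"].sum()))
        if r["conf"]>.3 and abs((e[0]+e[2])/2-a[0])<70 and abs((e[1]+e[3])/2-a[1])<70:
            f=fit([(p,r["region"].astype(np.float32))],n,g,[np.radians(yaw)],z); print("fit",np.round(f,4)); break
    return p
if __name__=="__main__":
    a=sys.argv; look(a[1],a[2],(float(a[3]),float(a[4])),float(a[5]),float(a[6]) if len(a)>6 else 0)
E
python3 look.py w1 brass_bushing .438 .16 0
```

```text
t 4.75 tcp [0.4415 0.1599 0.2002] jaw 0.0
expected px [251. 167.]
brass_bushing 0.71 [227. 144. 279. 201.] 1976
fit [0.4383 0.1563 5.232  0.1389]
```

View pics/w1.png

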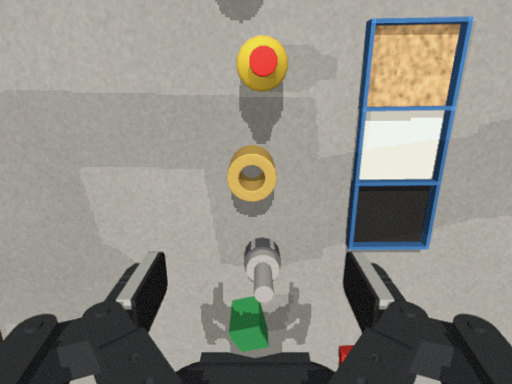

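Wrist view: the brass bushing is at (251,175), which agrees with the projection. The chuck is at (262,255), the bottle at (262,65) and the blue tray is on the right.

servo_tool([
  [1, -0.08, -0.05, -1, 0],
  [1, -0.08, -0.05, -2, 0],
  [1, -0.08, -0.05, -3, 0],
  [1, -0.08, -0.05, -4, 0],
  [1, -0.08, -0.05, -4.75, 0],
  [1, -0.08, -0.05, -4.75, 0],
  [0.4, -0.08, -0.05, -4.75, 0],
  [0.4, -0.08, -0.05, -4.75, 0],
  [0.4, -0.08, -0.05, -4.75, 0],
  [0.4, -0.08, -0.05, -4.75, 0],
], grip_force=60)

```text
time: 5.68
eef_pos: [0.4399, 0.1586, 0.0132]
tcp_rot: [0.707, 0.708, 0.002, 0.002]
contact_force: [-1.6, 0.4, 5.1]
opening: 0.576
```

servo_tool([
  [0.4, 0, 0, 0, 0],
  [0.4, 0, 0, 0.5, 0],
  [0.4, 0, 0, 1.2, 0],
  [0.4, 0, 0, 2, 0],
  [0.4, 0, 0, 2.8, 0],
  [0.4, 0.4, -0.4, 3.4, 0],
  [0.4, 1.0, -1, 3.5, 0],
  [0.4, 1.6, -1.6, 3.5, 0],
  [0.4, 2.2, -2.2, 3.5, 0],
  [0.4, 2.8, -2.8, 3.5, 0],
])

```text
time: 6.52
eef_pos: [0.5521, 0.0456, 0.1534]
tcp_rot: [0.707, 0.708, 0.002, 0.002]
contact_force: [0.2, 1.8, -6.4]
opening: 0.572
```

servo_tool([
  [0.4, 0.2, -0.9, 0, 0.2],
  [0.4, 0.4, -1.8, 0, 0.4],
  [0.4, 0.6, -2.7, 0, 0.6],
  [0.4, 0.9, -3.6, 0, 0.8],
  [0.4, 1.1, -4.5, 0, 1],
  [0.4, 1.4, -5.4, 0, 1],
  [0.4, 1.6, -6.2, 0, 1],
  [0.4, 1.6, -6.6, 0, 1],
  [0.4, 1.6, -6.6, 0, 1],
  [0.4, 1.6, -6.6, 0, 1],
])

```text
time: 7.35
eef_pos: [0.6152, -0.2188, 0.1527]
tcp_rot: [0.676, 0.737, 0.002, 0.001]
contact_force: [0.2, 1.2, -6.6]
opening: 0.576
```

```bash
python3 - <<'E'
from look import *
p=look("w2","red_tray",(.613,-.179),5)
q=(.6130,-.1785,np.radians(5)); c,s=np.cos(q[2]),np.sin(q[2])
f=p["frame"].copy()
for x,y in [(-43,-78),(43,-78),(43,-2),(-43,-2),(-43,2),(43,2),(43,78),(-43,78)]:
    u=proj(p,[q[0]+(c*x-s*y)/1000,q[1]+(s*x+c*y)/1000,.016])[0]; cv2.circle(f,tuple(int(round(v)) for v in u),3,(0,255,0),1)
cv2.imwrite("pics/w2o.png",f[:,:,::-1])
E
```

```text
t 7.35 tcp [ 0.6152 -0.2188  0.1527] jaw 5.0
expected px [256. 137.]
red_tray 0.95 [197.  35. 312. 221.] 18873
fit [ 0.6124 -0.18    4.7762  0.0551]
```

View pics/w2o.png

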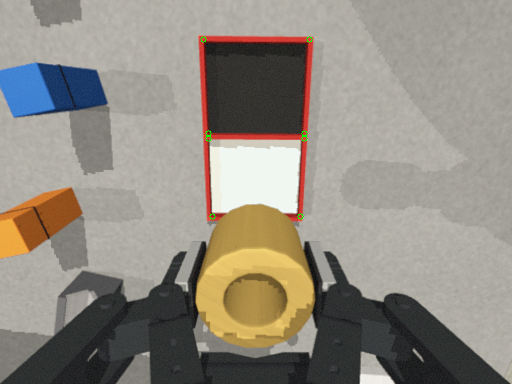

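The tray corners overlay well: black compartment at (255,88), white at (255,178), and the bushing held upright at (255,270).

servo_tool([
  [0.4, 0, 0, -0.8, 0],
  [0.4, 0, 0, -1.6, 0],
  [0.4, 0, 0, -2.4, 0],
  [0.4, 0, 0, -2.9, 0],
  [0.4, 0, 0, -3.15, 0],
  [0.4, 0, 0, -3.25, 0],
  [0.4, 0, 0, -3.28, 0],
  [0.4, 0, 0, -3.31, 0],
  [0.4, 0, 0, -3.34, 0],
  [0.4, 0, 0, -3.34, 0],
])

```text
time: 8.28
eef_pos: [0.6165, -0.2176, 0.0211]
tcp_rot: [0.675, 0.738, 0.002, 0.002]
contact_force: [-0.4, -0.4, -6.5]
opening: 0.573
```

servo_tool([
  [0.4, 0, 0, -0.05, 0],
  [0.4, 0, 0, -0.07, 0],
  [0.4, 0, 0, -0.09, 0],
  [0.4, 0, 0, -0.11, 0],
  [0.4, 0, 0, -0.13, 0],
  [0.4, 0, 0, -0.13, 0],
  [0.4, 0, 0, -0.13, 0],
  [0.4, 0, 0, -0.13, 0],
  [0.4, 0, 0, -0.13, 0],
  [0.4, 0, 0, -0.13, 0],
])

```text
time: 9.12
eef_pos: [0.6168, -0.2178, 0.0172]
tcp_rot: [0.675, 0.738, 0.002, 0.003]
contact_force: [-4.8, 1.4, 6.2]
opening: 0.575
```

servo_tool([
  [0.8, 0, 0, 0, 0],
  [0.8, 0, 0, 0, 0],
  [0.8, 0, 0, 0, 0],
  [1, 0, 0, 0.5, 0],
  [1, 0, 0, 1.2, 0],
  [1, 0, 0, 2.2, 0],
  [1, 0, 0, 3.2, 0],
  [1, 0, 0, 4.0, 0],
  [1, -0.8, -0.8, 4.2, -0.8],
  [1, -1.6, -1.6, 4.2, -1.6],
])

```text
time: 9.95
eef_pos: [0.5613, -0.2773, 0.1908]
tcp_rot: [0.724, 0.69, 0.003, 0.008]
contact_force: [0.1, -0.8, -0.1]
opening: 1.0
```

servo_tool([
  [1, -0.7, -0.6, 0, -1],
  [1, -1.4, -1.2, 0, -1.85],
  [1, -2.1, -1.8, 0, -1.85],
  [1, -2.65, -2.25, 0, -1.85],
  [1, -2.65, -2.25, 0, -1.85],
  [1, -2.65, -2.25, 0, -1.85],
  [1, -2.65, -2.25, 0, -1.85],
  [1, -2.65, -2.25, 0, -1.85],
  [1, -2.65, -2.25, 0, -1.85],
  [1, -2.65, -2.25, 0, -1.85],
])

```text
time: 10.78
eef_pos: [0.4562, -0.3665, 0.1907]
tcp_rot: [0.777, 0.63, 0.003, 0.009]
contact_force: [-0.0, 0.6, -0.5]
opening: 1.001
```

```bash
python3 look.py w3 v_block .4555 -.368 -12; python3 - <<'E'
from look import *
look("s3","brass_bushing",(.617,-.218),0,.004,"scene")
E
```

```text
t 10.78 tcp [ 0.4562 -0.3665  0.1907] jaw -11.9
expected px [252. 170.]
v_block 0.97 [228. 146. 272. 204.] 2521
fit [  0.454   -0.3719 -10.6961   0.0433]
t 10.88 tcp [ 0.456  -0.3667  0.1907] jaw -12.0
expected px [218. 277.]
brass_bushing 0.91 [205. 261. 229. 292.] 617
fit [ 0.6182 -0.2201  4.122   0.0984]
```

View pics/w3.png

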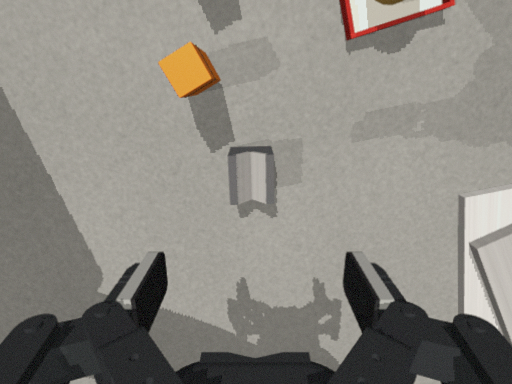

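The V-block lies at (252,175), squared up with the jaws; the orange case is at (188,70).

servo_tool([
  [1, -0.04, -0.1, -1, 0.2],
  [1, -0.04, -0.1, -2, 0.2],
  [1, -0.04, -0.1, -3, 0.2],
  [1, -0.04, -0.1, -4, 0.2],
  [1, -0.04, -0.1, -4.5, 0.2],
  [1, -0.04, -0.1, -4.55, 0.2],
  [0.3, -0.04, -0.1, -4.55, 0.2],
  [0.3, -0.04, -0.1, -4.55, 0.2],
  [0.3, -0.04, -0.1, -4.55, 0.2],
  [0.3, -0.04, -0.1, -4.55, 0.2],
])

```text
time: 11.82
eef_pos: [0.4556, -0.3727, 0.012]
tcp_rot: [0.771, 0.636, 0.002, 0.011]
contact_force: [2.5, -2.0, -4.6]
opening: 0.504
```

servo_tool([
  [0.3, 0, 0, 0, 0],
  [0.3, 0, 0, 0.5, 0],
  [0.3, 0, 0, 1.2, 0],
  [0.3, 0, 0, 2, 0],
  [0.3, 0, 0, 2.8, 0.5],
  [0.3, 0.4, 0.4, 3.4, 1],
  [0.3, 1.0, 1, 3.5, 1.5],
  [0.3, 1.6, 1.6, 3.5, 2],
  [0.3, 2.2, 2.2, 3.5, 2.5],
  [0.3, 2.8, 2.8, 3.5, 3.2],
])

```text
time: 12.65
eef_pos: [0.5678, -0.2591, 0.1519]
tcp_rot: [0.675, 0.738, 0.004, 0.01]
contact_force: [0.3, -0.8, -5.1]
opening: 0.502
```

servo_tool([
  [0.3, 0.35, 1, 0, 0],
  [0.3, 0.7, 2, 0, 0],
  [0.3, 1.03, 3, 0, 0],
  [0.3, 1.03, 3, 0, 0],
  [0.3, 1.03, 3, -0.6, 0],
  [0.3, 1.03, 3, -1.4, 0],
  [0.3, 1.03, 3, -2.1, 0],
  [0.3, 1.03, 3, -2.7, 0],
  [0.3, 1.03, 3, -3, 0],
  [0.3, 1.03, 3, -3.1, 0],
])

```text
time: 13.48
eef_pos: [0.6063, -0.1381, 0.0243]
tcp_rot: [0.675, 0.738, 0.003, 0.007]
contact_force: [-0.2, -0.4, -4.9]
opening: 0.508
```

servo_tool([
  [0.3, 0.05, 0, 0, 0],
  [0.3, 0.05, 0, -0.05, 0],
  [0.3, 0.05, 0, -0.1, 0],
  [0.3, 0.05, 0, -0.13, 0],
  [0.3, 0.05, 0, -0.16, 0],
  [0.3, 0.05, 0, -0.18, 0],
  [0.3, 0.05, 0, -0.2, 0],
  [0.3, 0.05, 0, -0.22, 0],
  [0.3, 0.05, 0, -0.22, 0],
  [0.3, 0.05, 0, -0.22, 0],
])

```text
time: 14.32
eef_pos: [0.6085, -0.1382, 0.0159]
tcp_rot: [0.675, 0.738, 0.003, 0.007]
contact_force: [0.1, 0.7, -3.4]
opening: 0.505
```

Only partly unloaded; a little further.

servo_tool([
  [0.3, 0, 0, -0.02, 0],
  [0.3, 0, 0, -0.03, 0],
  [0.3, 0, 0, -0.04, 0],
  [0.3, 0, 0, -0.05, 0],
  [0.3, 0, 0, -0.05, 0],
  [0.3, 0, 0, -0.05, 0],
  [0.3, 0, 0, -0.05, 0],
  [0.3, 0, 0, -0.05, 0],
  [0.3, 0, 0, -0.05, 0],
  [0.3, 0, 0, -0.05, 0],
])

```text
time: 15.15
eef_pos: [0.6085, -0.1382, 0.0158]
tcp_rot: [0.675, 0.738, 0.003, 0.007]
contact_force: [-6.0, 1.6, 7.6]
opening: 0.506
```

servo_tool([
  [0.75, 0, 0, 0, 0],
  [0.75, 0, 0, 0, 0],
  [0.75, 0, 0, 0, 0],
  [1, 0, 0, 0.5, 0],
  [1, 0, 0, 1.2, 0],
  [1, 0, 0, 2.2, 0],
  [1, 0, 0, 3.2, 0],
  [1, 0, 0, 4.0, 0],
  [1, -0.6, 0.8, 4.6, -0.4],
  [1, -1.2, 1.6, 4.6, -0.8],
])

```text
time: 15.98
eef_pos: [0.5661, -0.0785, 0.2067]
tcp_rot: [0.702, 0.712, 0.005, 0.013]
contact_force: [0.2, 0.4, 0.5]
opening: 0.997
```

servo_tool([
  [1, -0.7, 0.8, 0, 0],
  [1, -1.4, 1.6, 0, 0],
  [1, -2.1, 2.4, 0, 0],
  [1, -2.7, 3.1, 0, 0],
  [1, -2.7, 3.1, 0, 0],
  [1, -2.7, 3.1, 0, 0],
  [1, -2.7, 3.1, 0, 0],
  [1, -2.7, 3.1, 0, 0],
  [1, -2.7, 3.1, 0, 0],
  [1, -2.7, 3.1, 0, 0],
])

```text
time: 16.82
eef_pos: [0.4589, 0.0446, 0.2067]
tcp_rot: [0.702, 0.712, 0.005, 0.013]
contact_force: [-0.0, -0.9, -0.4]
opening: 0.999
```

```bash
python3 look.py w4 collet_chuck .451 .049 0; python3 - <<'E'
from look import *
look("s4","v_block",(.6085,-.1382),5,.004,"scene")
p=look("d4","v_block",(.6085,-.1382),5,.004,"side")
a=cv2.imread("pics/s4.png")[220:320,150:300];b=cv2.imread("pics/d4.png")[110:210,190:340]
cv2.imwrite("pics/c4.png",cv2.resize(np.hstack([a,b]),(800,267),interpolation=2))
E
```

```text
t 16.82 tcp [0.4589 0.0446 0.2067] jaw 0.8
expected px [243. 160.]
collet_chuck 0.71 [224. 140. 263. 189.] 1491
fit [0.4502 0.0469 0.8032 0.0667]
t 16.92 tcp [0.4586 0.0448 0.2066] jaw 0.8
expected px [240. 252.]
v_block 0.91 [226. 235. 258. 270.] 628
fit [ 0.6103 -0.1384  5.4365  0.0778]
t 17.02 tcp [0.4584 0.0451 0.2066] jaw 0.8
expected px [245. 160.]
v_block 0.7 [238. 149. 251. 172.] 294
fit [ 0.6077 -0.1363  4.9669  0.0956]
```

View pics/c4.png

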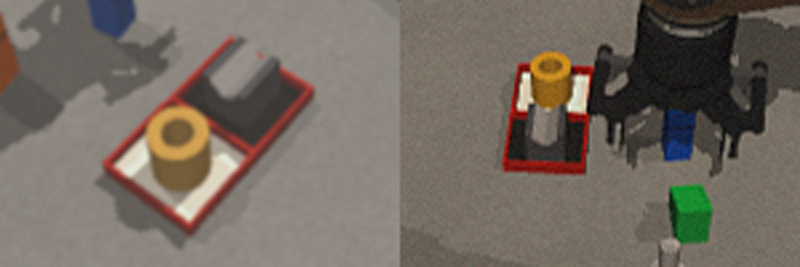

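View pics/w4.png

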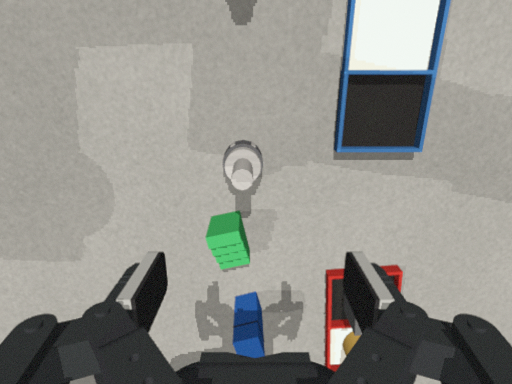

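Both red-tray pieces stand upright in the right compartments, bushing (180,150) and V-block (240,75) in the left crop. In the wrist view the chuck's shank is at (242,175). Next, the chuck.

servo_tool([
  [1, -0.2, 0.08, -1, 0],
  [1, -0.2, 0.08, -2, 0],
  [1, -0.2, 0.08, -3, 0],
  [1, -0.2, 0.08, -3.8, 0],
  [1, -0.2, 0.08, -4.05, 0],
  [1, -0.2, 0.08, -4.05, 0],
  [0, -0.2, 0.08, -4.05, 0],
  [0, -0.2, 0.08, -4.05, 0],
  [0, -0.2, 0.08, -4.05, 0],
  [0, -0.2, 0.08, -4.05, 0],
], grip_force=50)

```text
time: 17.95
eef_pos: [0.452, 0.0483, 0.0468]
tcp_rot: [0.702, 0.712, 0.007, 0.015]
contact_force: [0.2, -0.2, -0.3]
opening: 0.45
```

servo_tool([
  [0, 0, 0, 0, 0],
  [0, 0, 0, 0, 0],
  [0, 0, 0, 0, 0],
  [0, 0, 0, 0, 0],
  [0, 0, 0, 0.5, 0],
  [0, 0, 0, 1.2, 0],
  [0, 0, 0, 2, 0],
  [0, 0, 0, 2.5, 0],
  [0, 0, 0, 2.5, 0],
  [0, 0, 0, 2.5, 0],
])

```text
time: 18.78
eef_pos: [0.4521, 0.0483, 0.147]
tcp_rot: [0.702, 0.712, 0.007, 0.015]
contact_force: [0.7, 0.7, -4.8]
opening: 0.219
```

servo_tool([
  [0, 0.8, 0.4, 0, 0],
  [0, 1.6, 0.8, 0, 0],
  [0, 2.4, 1.2, 0, 0],
  [0, 3.2, 1.3, 0, 0],
  [0, 3.72, 1.3, 0, 0],
  [0, 3.72, 1.3, -0.3, 0],
  [0, 3.72, 1.3, -1, 0],
  [0, 3.72, 1.3, -1.7, 0],
  [0, 3.72, 1.3, -2.1, 0],
  [0, 3.72, 1.3, -2.15, 0],
])

```text
time: 19.62
eef_pos: [0.5947, 0.1002, 0.0531]
tcp_rot: [0.702, 0.712, 0.002, 0.01]
contact_force: [-1.6, 0.0, -5.6]
opening: 0.222
```

servo_tool([
  [0, 0.12, 0, 0, 0],
  [0, 0.12, 0, 0, 0],
  [0, 0.12, 0, -0.03, 0],
  [0, 0.12, 0, -0.06, 0],
  [0, 0.12, 0, -0.08, 0],
  [0, 0.12, 0, -0.1, 0],
  [0, 0.12, 0, -0.12, 0],
  [0, 0.12, 0, -0.12, 0],
  [0, 0.12, 0, -0.12, 0],
  [0, 0.12, 0, -0.12, 0],
])

```text
time: 20.45
eef_pos: [0.6005, 0.1002, 0.0522]
tcp_rot: [0.702, 0.712, 0.002, 0.01]
contact_force: [-6.5, -0.5, 11.6]
opening: 0.219
```

servo_tool([
  [0.8, 0, 0, 0, 0],
  [0.8, 0, 0, 0, 0],
  [0.8, 0, 0, 0, 0],
  [1, 0, 0, 0, 0],
  [1, 0, 0, 0.5, 0],
  [1, 0, 0, 1.3, 0],
  [1, 0, 0, 2.3, 0],
  [1, 0, 0, 3.2, 0],
  [1, 0, 0, 3.7, 0],
  [1, 0, 0, 3.7, 0],
])

```text
time: 21.28
eef_pos: [0.604, 0.1003, 0.2073]
tcp_rot: [0.702, 0.712, 0.006, 0.015]
contact_force: [-0.0, 0.2, 0.3]
opening: 1.003
```

servo_tool([
  [1, -0.4, -0.9, 0, 0.5],
  [1, -0.8, -1.8, 0, 1],
  [1, -1.2, -2.7, 0, 1.5],
  [1, -1.6, -3.6, 0, 2],
  [1, -2, -4.5, 0, 2.5],
  [1, -2.4, -5.4, 0, 3],
  [1, -2.8, -6.3, 0, 3],
  [1, -3.2, -7.2, 0, 3],
  [1, -3.6, -8.1, 0, 3],
  [1, -4, -8.8, 0, 3],
])

```text
time: 22.12
eef_pos: [0.4424, -0.2537, 0.2058]
tcp_rot: [0.603, 0.798, 0.008, 0.013]
contact_force: [-0.3, 0.3, 0.0]
opening: 0.999
```

servo_tool([
  [1, -0.3, -0.3, 0, 0],
  [1, -0.3, -0.3, 0, 0],
  [1, -0.3, -0.3, 0, 0],
  [1, -0.3, -0.3, 0, 0],
  [1, -0.3, -0.3, 0, 0],
  [1, -0.3, -0.3, 0, 0],
  [1, -0.3, -0.3, 0, 0],
  [1, -0.3, -0.3, 0, 0],
  [1, -0.3, -0.3, 0, 0],
  [1, -0.3, -0.3, 0, 0],
])

```text
time: 22.95
eef_pos: [0.4306, -0.2655, 0.2059]
tcp_rot: [0.603, 0.798, 0.008, 0.013]
contact_force: [0.0, 0.6, 0.1]
opening: 0.998
```

```bash
python3 look.py w5 orange_case .425 -.262 15; python3 - <<'E'
from look import *
look("s5","collet_chuck",(.6005,.1002),5,.004,"scene")
look("d5","collet_chuck",(.6005,.1002),5,.004,"side")
E
```

```text
t 22.95 tcp [ 0.4306 -0.2655  0.2059] jaw 15.9
expected px [246. 160.]
orange_case 0.61 [233. 145. 263. 194.] 1547
fit [ 0.4252 -0.2651 15.9273  0.0404]
t 23.05 tcp [ 0.4305 -0.2656  0.2059] jaw 15.8
expected px [299. 196.]
collet_chuck 0.56 [289. 174. 307. 207.] 323
fit [ 0.6021  0.0973 11.9239  0.1872]
t 23.15 tcp [ 0.4304 -0.2657  0.2059] jaw 15.8
expected px [233. 224.]
collet_chuck 0.78 [224. 209. 242. 236.] 291
fit [0.6    0.1023 8.9448 0.1438]
```

View pics/w5.png

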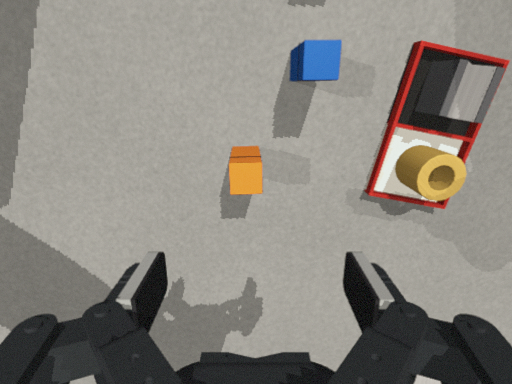

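Orange case at (246,172), squared with the jaws. The chuck reads in place in both fixed cameras.

servo_tool([
  [1, -0.13, 0.03, -1, 0],
  [1, -0.13, 0.03, -2, 0],
  [1, -0.13, 0.03, -3, 0],
  [1, -0.13, 0.03, -4, 0],
  [1, -0.13, 0.03, -4.4, 0],
  [1, -0.13, 0.03, -4.4, 0],
  [0.1, -0.13, 0.03, -4.4, 0],
  [0.1, -0.13, 0.03, -4.4, 0],
  [0.1, -0.13, 0.03, -4.4, 0],
  [0.1, -0.13, 0.03, -4.4, 0],
], grip_force=35)

```text
time: 24.08
eef_pos: [0.4265, -0.2658, 0.0321]
tcp_rot: [0.603, 0.798, 0.008, 0.015]
contact_force: [-0.3, -0.8, 0.8]
opening: 0.453
```

servo_tool([
  [0.1, 0, 0, 0, 0],
  [0.1, 0, 0, 0, 0],
  [0.1, 0, 0, 0, 0],
  [0.1, 0, 0, 0.5, 0],
  [0.1, 0, 0, 1.2, 0],
  [0.1, 0, 0, 2, 0],
  [0.1, 0, 0, 2.9, 0],
  [0.1, 0, 0, 3.5, 0],
  [0.1, 0, 0, 3.5, 0],
  [0.1, 0, 0, 3.5, 0],
])

```text
time: 24.92
eef_pos: [0.4273, -0.2665, 0.1739]
tcp_rot: [0.603, 0.798, 0.008, 0.017]
contact_force: [0.5, 0.0, -1.4]
opening: 0.345
```

servo_tool([
  [0.1, 0.4, 0.8, 0, -0.4],
  [0.1, 0.8, 1.7, 0, -0.8],
  [0.1, 1.2, 2.6, 0, -1.2],
  [0.1, 1.6, 3.5, 0, -1.6],
  [0.1, 2, 4.4, 0, -2],
  [0.1, 2.4, 5.3, 0, -2.4],
  [0.1, 2.8, 6.2, 0, -2.8],
  [0.1, 3.2, 7.1, 0, -3],
  [0.1, 3.5, 7.8, 0, -3],
  [0.1, 3.5, 7.8, 0, -3],
])

```text
time: 25.75
eef_pos: [0.5671, 0.0504, 0.1712]
tcp_rot: [0.7, 0.714, 0.005, 0.016]
contact_force: [-1.1, 0.3, -1.6]
opening: 0.347
```

servo_tool([
  [0.1, 0.4, 0.8, 0, 0],
  [0.1, 0.8, 1.7, 0, 0],
  [0.1, 0.82, 2.6, 0, 0],
  [0.1, 0.82, 3.4, 0, 0],
  [0.1, 0.82, 3.4, -0.3, 0],
  [0.1, 0.82, 3.4, -1, 0],
  [0.1, 0.82, 3.4, -1.8, 0],
  [0.1, 0.82, 3.4, -2.5, 0],
  [0.1, 0.82, 3.4, -2.9, 0],
  [0.1, 0.82, 3.4, -2.9, 0],
])

```text
time: 26.58
eef_pos: [0.5941, 0.1846, 0.0473]
tcp_rot: [0.7, 0.714, -0.001, 0.012]
contact_force: [-0.2, -1.2, -1.4]
opening: 0.349
```

servo_tool([
  [0.1, 0.13, -0.07, 0, 0],
  [0.1, 0.13, -0.07, 0, 0],
  [0.1, 0.13, -0.07, -0.1, 0],
  [0.1, 0.13, -0.07, -0.15, 0],
  [0.1, 0.13, -0.07, -0.19, 0],
  [0.1, 0.13, -0.07, -0.22, 0],
  [0.1, 0.13, -0.07, -0.25, 0],
  [0.1, 0.13, -0.07, -0.27, 0],
  [0.1, 0.13, -0.07, -0.27, 0],
  [0.1, 0.13, -0.07, -0.27, 0],
])

```text
time: 27.42
eef_pos: [0.5995, 0.1819, 0.0367]
tcp_rot: [0.7, 0.714, -0.001, 0.012]
contact_force: [-0.1, -0.1, -0.1]
opening: 0.343
```

servo_tool([
  [0.1, 0, 0, -0.02, 0],
  [0.1, 0, 0, -0.03, 0],
  [0.1, 0, 0, -0.04, 0],
  [0.1, 0, 0, -0.04, 0],
  [0.1, 0, 0, -0.04, 0],
  [0.1, 0, 0, -0.04, 0],
  [0.1, 0, 0, -0.04, 0],
  [0.1, 0, 0, -0.04, 0],
  [0.1, 0, 0, -0.04, 0],
  [0.1, 0, 0, -0.04, 0],
])

```text
time: 28.25
eef_pos: [0.5996, 0.1819, 0.0366]
tcp_rot: [0.7, 0.714, -0.001, 0.012]
contact_force: [-3.0, -1.3, 7.3]
opening: 0.344
```

servo_tool([
  [0.6, 0, 0, 0, 0],
  [0.6, 0, 0, 0, 0],
  [0.6, 0, 0, 0, 0],
  [1, 0, 0, 0, 0],
  [1, 0, 0, 0.4, 0],
  [1, 0, 0, 1.3, 0],
  [1, 0, 0, 2.3, 0],
  [1, 0, 0, 3.2, 0],
  [1, 0, 0, 4.1, 0],
  [1, 0, 0, 4.1, 0],
])

```text
time: 29.08
eef_pos: [0.6042, 0.1827, 0.2107]
tcp_rot: [0.7, 0.714, 0.005, 0.017]
contact_force: [0.6, 0.5, 1.4]
opening: 1.0
```

servo_tool([
  [1, -0.6, -0.8, 0, 0.5],
  [1, -1.2, -1.6, 0, 1],
  [1, -1.8, -2.4, 0, 1.5],
  [1, -2.4, -3.2, 0, 2],
  [1, -3, -4, 0, 2.3],
  [1, -3.6, -4.8, 0, 2.3],
  [1, -4.1, -5.5, 0, 2.3],
  [1, -4.1, -5.5, 0, 2.3],
  [1, -4.1, -5.5, 0, 2.3],
  [1, -4.1, -5.5, 0, 2.3],
])

```text
time: 29.92
eef_pos: [0.4405, -0.0373, 0.2108]
tcp_rot: [0.625, 0.78, 0.007, 0.017]
contact_force: [-0.8, 0.1, -0.2]
opening: 0.999
```

```bash
python3 look.py w6 step_block .4355 -.047 12.8; python3 - <<'E'
from look import *
look("s6","orange_case",(.6,.182),0,.004,"scene")
look("d6","orange_case",(.6,.182),0,.004,"side")
a=cv2.imread("pics/s6.png")[130:250,250:370];b=cv2.imread("pics/d6.png")[190:310,170:290];w=cv2.imread("pics/w6.png")
cv2.imwrite("pics/c6.png",np.hstack([cv2.resize(w,(500,375)),np.vstack([cv2.resize(i,(250,250),interpolation=2) for i in(a,b)])[:375] if 0 else np.hstack([cv2.resize(np.vstack([a,b]),(187,375),interpolation=2)])]))
E
```

```text
t 29.92 tcp [ 0.4405 -0.0373  0.2108] jaw 12.6
expected px [243. 169.]
step_block 0.94 [225. 140. 262. 199.] 1955
fit [ 0.4348 -0.0495 12.1587  0.0267]
t 30.02 tcp [ 0.4408 -0.0366  0.2107] jaw 12.7
expected px [317. 180.]
orange_case 0.71 [311. 158. 327. 190.] 398
fit [0.6015 0.1814 3.9171 0.0597]
t 30.12 tcp [ 0.4408 -0.0364  0.2106] jaw 12.7
expected px [227. 251.]
orange_case 0.56 [273. 273. 293. 302.] 419
fit [0.6   0.182 0.    1.   ]
```

View pics/c6.png

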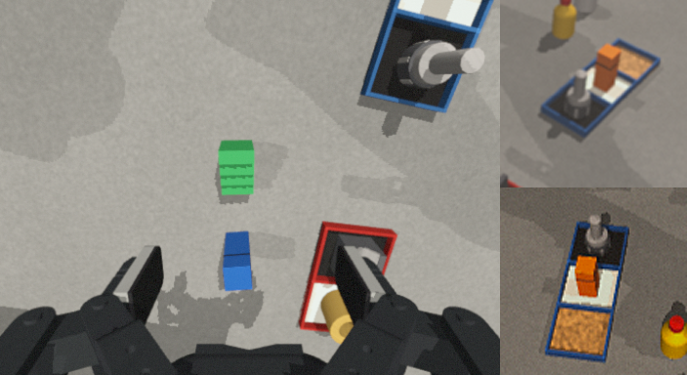

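The chuck and orange case stand upright in their compartments (right-hand crops); the green block is at about (236,168) in the left panel, aligned with the jaws.

servo_tool([
  [1, -0.17, -0.19, -1, 0],
  [1, -0.17, -0.19, -2, 0],
  [1, -0.17, -0.19, -3, 0],
  [1, -0.17, -0.19, -4, 0],
  [1, -0.17, -0.19, -4.8, 0],
  [1, -0.17, -0.19, -4.93, 0],
  [1, -0.17, -0.19, -4.93, 0],
  [0.2, -0.17, -0.19, -4.93, 0],
  [0.2, -0.17, -0.19, -4.93, 0],
  [0.2, -0.17, -0.19, -4.93, 0],
], grip_force=60)

```text
time: 31.05
eef_pos: [0.4361, -0.0448, 0.0159]
tcp_rot: [0.624, 0.781, 0.008, 0.019]
contact_force: [-0.2, -0.1, 0.3]
opening: 0.607
```

servo_tool([
  [0.2, 0, 0, 0, 0],
  [0.2, 0, 0, 0, 0],
  [0.2, 0, 0, 0, 0],
  [0.2, 0, 0, 0, 0],
  [0.2, 0, 0, 0.5, 0],
  [0.2, 0, 0, 1.2, 0],
  [0.2, 0, 0, 2, 0],
  [0.2, 0, 0, 2.9, 0],
  [0.2, 0, 0, 3.5, 0],
  [0.2, 0, 0, 3.5, 0],
])

```text
time: 31.88
eef_pos: [0.4396, -0.0459, 0.1622]
tcp_rot: [0.624, 0.781, 0.01, 0.025]
contact_force: [1.1, -0.8, -5.3]
opening: 0.412
```

servo_tool([
  [0.2, 0.4, 0.8, 0, -0.4],
  [0.2, 0.8, 1.6, 0, -0.8],
  [0.2, 1.2, 2.4, 0, -1.2],
  [0.2, 1.6, 3.2, 0, -1.6],
  [0.2, 2, 4, 0, -2],
  [0.2, 2.4, 4.8, 0, -2.4],
  [0.2, 2.8, 5.6, 0, -2.4],
  [0.2, 3.2, 6.4, 0, -2.4],
  [0.2, 3.6, 7.1, 0, -2.4],
  [0.2, 3.6, 7.1, 0, -2.4],
])

```text
time: 32.72
eef_pos: [0.5841, 0.2426, 0.1587]
tcp_rot: [0.701, 0.713, 0.008, 0.024]
contact_force: [-0.0, -0.6, -4.0]
opening: 0.406
```

servo_tool([
  [0.2, 0.4, 0.7, 0, 0],
  [0.2, 0.4, 0.7, 0, 0],
  [0.2, 0.4, 0.7, 0, 0],
  [0.2, 0.4, 0.7, 0, 0],
  [0.2, 0.4, 0.7, -0.5, 0],
  [0.2, 0.4, 0.7, -1.2, 0],
  [0.2, 0.4, 0.7, -2, 0],
  [0.2, 0.4, 0.7, -2.7, 0],
  [0.2, 0.4, 0.7, -3.1, 0],
  [0.2, 0.4, 0.7, -3.1, 0],
])

```text
time: 33.55
eef_pos: [0.5954, 0.2681, 0.0286]
tcp_rot: [0.702, 0.712, 0.003, 0.021]
contact_force: [-2.2, -0.9, -5.3]
opening: 0.408
```

servo_tool([
  [0.2, 0.09, -0.05, 0, 0],
  [0.2, 0.09, -0.05, 0, 0],
  [0.2, 0.09, -0.05, -0.06, 0],
  [0.2, 0.09, -0.05, -0.1, 0],
  [0.2, 0.09, -0.05, -0.14, 0],
  [0.2, 0.09, -0.05, -0.17, 0],
  [0.2, 0.09, -0.05, -0.2, 0],
  [0.2, 0.09, -0.05, -0.22, 0],
  [0.2, 0.09, -0.05, -0.22, 0],
  [0.2, 0.09, -0.05, -0.22, 0],
])

```text
time: 34.38
eef_pos: [0.5996, 0.2662, 0.0222]
tcp_rot: [0.701, 0.712, 0.003, 0.022]
contact_force: [-3.4, -2.0, 5.7]
opening: 0.413
```

servo_tool([
  [0.2, 0, 0, -0.03, 0],
  [0.2, 0, 0, -0.05, 0],
  [0.2, 0, 0, -0.06, 0],
  [0.2, 0, 0, -0.06, 0],
  [0.2, 0, 0, -0.06, 0],
  [0.2, 0, 0, -0.06, 0],
  [0.2, 0, 0, -0.06, 0],
  [0.2, 0, 0, -0.06, 0],
  [0.2, 0, 0, -0.06, 0],
  [0.2, 0, 0, -0.06, 0],
])

```text
time: 35.22
eef_pos: [0.6002, 0.2665, 0.0222]
tcp_rot: [0.701, 0.713, 0.003, 0.022]
contact_force: [-3.8, -2.8, 7.6]
opening: 0.409
```

```bash
python3 - <<'E'
from h import *
a=ctrl.read_camera("scene")["frame"][110:210,270:370];b=ctrl.read_camera("side")["frame"][210:310,170:270]
cv2.imwrite("pics/c7.png",cv2.resize(np.hstack([a,b]),(800,400),interpolation=2)[:,:,::-1])
E
```

```text
(no output)
```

View pics/c7.png

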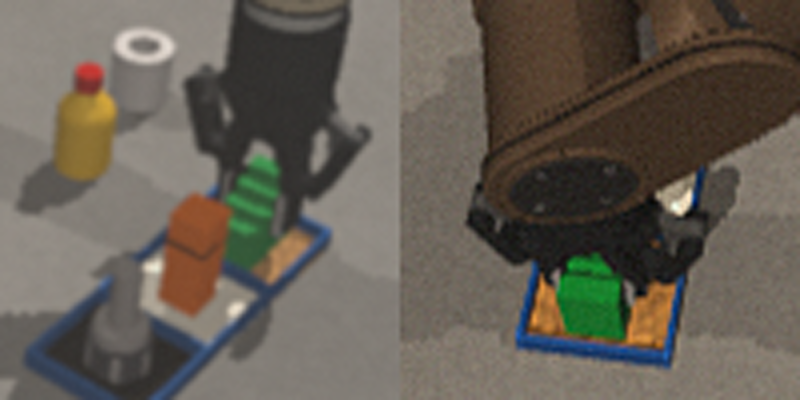

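The green block is in the cork compartment, clear of the walls and resting on the floor. I release it gently.

servo_tool([
  [0.5, 0, 0, 0, 0],
  [0.6, 0, 0, 0, 0],
  [0.7, 0, 0, 0, 0],
  [0.85, 0, 0, 0, 0],
  [1, 0, 0, 0.4, 0],
  [1, 0, 0, 1.3, 0],
  [1, 0, 0, 2.3, 0],
  [1, 0, 0, 3.3, 0],
  [1, 0, 0, 4.5, 0],
  [1, 0, 0, 4.5, 0],
])

```text
time: 36.15
eef_pos: [0.6045, 0.2678, 0.2126]
tcp_rot: [0.701, 0.712, 0.01, 0.026]
contact_force: [0.7, 0.6, 1.2]
opening: 0.999
```

servo_tool([
  [1, 0, -0.9, 0.3, 0],
  [1, 0, -1.8, 0.6, 0],
  [1, 0, -2.7, 0.9, 0],
  [1, 0, -3.6, 1.2, 0],
  [1, 0, -4.5, 1.5, 0],
  [1, 0, -5.4, 1.5, 0],
  [1, 0, -5.4, 1.5, 0],
  [1, 0, -5.4, 1.5, 0],
  [1, 0, -5.4, 1.5, 0],
  [1, 0, -5.4, 1.5, 0],
])

```text
time: 36.98
eef_pos: [0.6043, 0.053, 0.272]
tcp_rot: [0.701, 0.713, 0.01, 0.026]
contact_force: [-0.2, 0.5, -0.6]
opening: 0.999
```

```bash
python3 - <<'E'
from look import *
for c in("scene","side"):
    for n,g,y,z in [("step_block",(.598,.261),0,.004),("orange_case",(.6,.182),0,.004),("collet_chuck",(.601,.1),0,.004),("brass_bushing",(.617,-.219),0,.004),("v_block",(.6085,-.138),5,.004),("silver_bushing",(.426,.37),0,0),("blue_case",(.457,-.151),26,0),("oil_bottle",(.448,.263),0,0)]:
        if c=="side" and z==0: continue
        p=look("f_"+c,n,g,y,z,c)
a=cv2.imread("pics/f_scene.png")[110:330,160:380];b=cv2.imread("pics/f_side.png")[110:330,150:370]
cv2.imwrite("pics/c8.png",cv2.resize(np.hstack([a,b]),(800,400),interpolation=2))
E
```

```text
t 36.98 tcp [0.6043 0.053  0.272 ] jaw 1.0
expected px [332. 166.]
step_block 0.87 [326. 153. 344. 176.] 337
fit [ 0.6052  0.2623 11.368   0.2102]
t 37.08 tcp [0.6044 0.0532 0.2721] jaw 1.1
expected px [317. 180.]
orange_case 0.83 [311. 158. 327. 189.] 390
fit [0.6013 0.1826 5.13   0.072 ]
t 37.18 tcp [0.6044 0.0531 0.2723] jaw 1.0
expected px [299. 196.]
collet_chuck 0.89 [289. 172. 309. 209.] 372
fit [ 0.6026  0.0998 14.823   0.0915]
t 37.28 tcp [0.6045 0.0527 0.2725] jaw 1.0
expected px [217. 277.]
brass_bushing 0.58 [208. 261. 230. 290.] 623
fit [ 0.6175 -0.2214  7.118   0.1043]
t 37.38 tcp [0.6045 0.0523 0.2726] jaw 1.0
expected px [240. 252.]
v_block 0.7 [224. 235. 260. 272.] 643
fit [ 0.6097 -0.138   5.4254  0.0618]
t 37.48 tcp [0.6045 0.0521 0.2726] jaw 1.0
expected px [305. 128.]
t 37.58 tcp [0.6045 0.0519 0.2727] jaw 0.9
expected px [192. 222.]
blue_case 0.66 [181. 199. 202. 236.] 480
fit [ 0.4608 -0.1543 26.7077  0.0833]
t 37.68 tcp [0.6045 0.0518 0.2727] jaw 0.9
expected px [291. 145.]
oil_bottle 0.9 [282. 125. 298. 152.] 330
fit [0.4451 0.2667 1.0177 0.1602]
t 37.78 tcp [0.6045 0.0518 0.2727] jaw 0.9
expected px [221. 279.]
step_block 0.8 [213. 269. 232. 295.] 479
fit [ 0.5986  0.2675 -1.9489  0.0583]
t 37.88 tcp [0.6045 0.0517 0.2726] jaw 0.9
expected px [227. 251.]
orange_case 0.6 [220. 235. 232. 263.] 330
fit [ 0.5978  0.1877 10.4879  0.0883]
t 37.98 tcp [0.6045 0.0518 0.2726] jaw 0.9
expected px [233. 224.]
collet_chuck 0.64 [221. 211. 244. 236.] 325
fit [ 0.5991  0.1038 -0.5616  0.0877]
t 38.08 tcp [0.6045 0.0518 0.2726] jaw 0.9
expected px [247. 141.]
brass_bushing 0.46 [240. 132. 253. 151.] 142
fit [ 0.6188 -0.2167  3.6314  0.5476]
t 38.18 tcp [0.6045 0.0518 0.2726] jaw 0.9
expected px [245. 160.]
v_block 0.79 [236. 146. 252. 173.] 323
fit [ 0.6071 -0.1326  4.2182  0.0836]
```

View pics/c8.png

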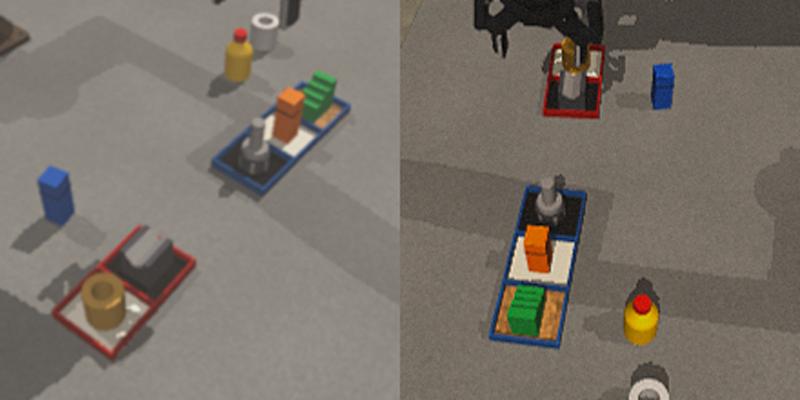

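All five pieces stand upright in their compartments and the three others are where they were, so I hand it in.

```bash
python3 -c "
from h import *
print(ctrl.sign_off())"
```

```text
the job is handed in; nothing more can be done
None
```

Both kits are made up and the job is handed in at about 38 s, well under the 128 s limit. The red tray went first: brass bushing in white, then V-block in black. The blue tray followed: collet chuck in black, orange case in white, step block in cork. I lowered each piece until the wrist force showed it on the floor, then let go and backed the arm off.

**Last checks:**
- **Kit pieces:** in the final pictures all five stand upright in the right compartments, and most position fits landed within about 6 mm of where I set them down.
- **Pieces to leave:** the blue case and oil bottle read within about 5 mm of their first positions. The silver bushing shows in its place in the picture, but the network did not find it in the last scene shot, so I have no number for it.

**Checks that disagreed:**
- **Step block:** in the scene camera it is partly hidden by the orange case. That fit was poor and read a yaw of 11°; the side camera fit was good and read -2°.
- **Brass bushing:** its last side-camera fit was poor because the gripper and V-block were in the way; the scene camera confirms it.
- **Tool tilt:** the tool drifted to about 2 to 3° off vertical over the run. It changed by less than about 1° between picking and placing the pieces where I compared it.

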